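Set the desk camera's reach and flip its clamp shut

ROBOT

A 7-joint arm with a two-finger parallel gripper is mounted at the origin on the work surface. World frame = base frame: x ahead of the robot, y to its left, z up, the work surface at z = 0. Lengths are in m, angles in rad, forces in N, time in s.
With the tool pointing down it reaches from about 0.425 to 0.875 m from the base axis. Payload 8.4 kg.
Tool frame: the origin (TCP) lies at the very end of the fingers, on their centre line; the grasp point (between the pads) lies 19 mm behind it; z points along the fingers, y is the line along which they close (so a half turn about z gives the same grasp; the last joint's range is limited). The gripper opens to 85 mm and grips with 20 to 120 N. Pads are 22 mm wide; open, the fingers measure 114 mm over their backs; the gripper's body (76 mm by 85 mm) begins 54 mm behind the grasp point. The pads swing forward as they close: fully open they stand 13 mm farther back than shut.
Start: joints at [1.163, 0.333, 0.04, 1.465, -0.013, 1.343, -0.059], TCP at [0.198, -0.619, 0.231] pointing down, gripper open.
Joint ranges: [-2.58, 2.58], [-0.38, 2.09], [-1.3, 1.39], [0.25, 2.4], [-1.5, 4.64], [0.08, 2.09], [-2.65, 2.65]. Speed limits (rad/s): [2.22, 2.22, 2.79, 2.79, 3.14, 3.14, 3.14].

INTERFACE

Orientations are given as a unit quaternion [w, x, y, z].
In Python, from rig import ctrl, eyes gives the robot as it stands.
- The arm moves only by the tool move_arm, never from a script. Its argument "rows" is a list that holds one entry, the list of rows, each a list of 6 numbers: the shift along the tool's x, y, z in mm, then the turn, a rotation vector about the tool's x, y, z in rad. In form: [[[tx, ty, tz, ax, ay, az], ...]]. A call has 1 to 5 rows; each row is the pose to reach, as a shift and turn from the pose commanded when the call began, along the tool's axes at that moment; what a row does not reach only later rows make up. A row lasts 1/12 s, in which the tool goes at most 41.7 mm and 7.16 degrees, less where a joint would pass 70% of its speed; a pose out of reach is approached as far as the arm can. A call with a gripper value outside its range is refused whole. "jaw" is the opening, from 0 (shut) to 1 (fully open), set as the call begins (left out, the last holds). The fingers move at their own pace and stop on an object; the grip force is fixed at half the most. Time passes only in rows, so rows that repeat a pose let the fingers close. It gives the time, the measured TCP pose, the force, the opening and the grip force at its end, in the units of the state.
- ctrl.read_state(): the state, without advancing time (a new reading comes with each control period).
- eyes.get_image(name): name is "scene" or "top" or "wrist"; returns the picture (400x640x3 uint8, blue, green, red); there is no depth.
- eyes.camera_params(name): a dict with "fx", "fy", "cx", "cy" (pixels), "pose" (4x4, takes a point from camera to world coordinates). Camera axes: x right, y up, looking along -z (the intrinsics and any distortion apply to the point x, -y, -z); pixel columns grow to the right and rows downward; lengths in m; the calibration is good to about 2 mm. A picture is of the moment at which its call begins: read the wrist's pose just before it. camera_params takes no time and is no camera call; for the wrist camera it gives the pose at the moment of the call.
- ctrl.close_job(): hands the job in; it is judged then, once.
The state is a dict: "time_s": time; "joint_pos": joint angles; "joint_vel": joint speeds; "joint_torque": joint torques, N m; "tool_pos": TCP position; "orientation": TCP orientation; "contact_force": force on the tool from outside, world axes, zero at the start; "moment": the same for the moment, N m; "grip_width": opening from 0.0 (shut) to 1.0 (fully open); "grasp_force": force on a finger pad.
Only numpy, scipy, OpenCV 4.12 (cv2) and the standard library are available. Lean on these libraries where they do the work, as an engineer would, in place of code of your own. Each camera call takes 0.05 s, during which the arm holds its last target. There are 200 camera calls.

TASK

Draw the overhead desk camera's sliding tube out until the broad dark ring on it, now hidden inside, stands at the mouth of the clamp collar. Hold it there, because it slides back in by its own weight, and squeeze the flip lever fully shut along the tube with the ring still at the mouth. Finish while still holding, fingers pinching lever and tube together and letting go of neither, and leave the other things on the desk where they are.

Things in the scene. Friction and masses are not known exactly. Their poses are not given: they have to be found in the camera images.
- collar: Black round clamp collar, 33 mm across, 38 mm long, at the upper end of the camera arm's dark tube; fixed to the desk by a column. Origin: middle of its open mouth, on the tubes' axis, 189 mm above the desk. x points out along the sliding tube, rising at 0.262 rad; y is level, to the lever's side; z square to the tube, upward.
- broad_ring (a point): Middle (on the axis) of the broad dark ring, 6 mm wide, printed round the bright sliding tube among thin rings 10 mm apart. At the start it is hidden, 40 mm inside the collar; the tube is right when this point is at the collar's origin.
- head_back (a point): Middle of the flat back face of the grey camera head (32 wide, 26 high, 66 mm long, lens below) on the end of the round sliding tube (16 mm across). It faces the collar: 38 mm of bare tube between them at the start, 78 mm at the mark. It overhangs the tube by 8 mm each side, so a finger beside the bare tube can draw the head out by it.
- lever_tip (a point): Free end of the aluminium flip lever, a flat paddle 6 mm thick, 16 mm high, 80 mm from hinge to this point, level with the tube on its +y side. Shut, it lies along the bare tube (collar x), outer face 23 mm from the axis (31 mm over lever and far side of the tube), tip 74 mm in front of the mouth, clear of the head at the mark.
- lever_hinge (a point): The lever's hinge pin on the side of the collar: 6 mm behind the mouth and 20 mm to the +y side of the tube's axis. Axis along the collar's z.
- slide_tube (a joint): How far the sliding tube is drawn out, m: 0 fully in (the start), 0.040 with the broad ring at the collar's mouth, 0.075 the outer stop. Unlocked, it slides back in by its own weight (1 to 2 N). The shut lever's cam clamps it; while closing, the cam drags the tube inward (up to 15 N) unless it is held.
- lever (a joint): Angle of the flip lever, rad: 0 fully shut along the tube, growing as its tip swings out to the +y side; it starts at 0.36 to 0.50 (tip outer face 51 to 62 mm from the tube's axis). It stays where it is left, about 1.5 N at the tip moves it; below 0.3 the cam begins to clamp the tube.
- notebook: Dark hardback notebook, 214 x 154 x 15 mm, lying on the desk under the camera. Origin: middle of its underside, x along its long side. Not part of the job.
- note_block: Pale block of note paper, 76 x 76 x 23 mm, lying on the notebook. Origin: middle of its underside. Not part of the job.
- mouse: Black computer mouse, 105 x 60 x 33 mm. Origin: middle of its underside, x along its length. Not part of the job.
- mug: White mug, 82 mm across, 95 mm high. Origin: middle of its underside. Not part of the job.
- hourglass: Hourglass in a dark wooden frame, 68 mm across, 150 mm high. Origin: middle of its underside. Not part of the job.
- stapler: Black stapler, 138 x 36 x 55 mm. Origin: middle of its underside, x along its length. Not part of the job.
- pen_cup: Dark metal pen cup with pens, 74 mm across, 165 mm high with the pens. Origin: middle of its underside. Not part of the job.

How it is judged:
On the way:
1. the tube is drawn out and held with the broad ring at the collar's mouth (within 5 mm), the lever still open (over 0.28 rad) (value of joint slide_tube between 0.035 and 0.045 m and value of joint lever above 0.28 rad), for 0.3 s.
At the end, for the whole second after the job is handed in: The broad ring stands within 5 mm of the collar's mouth, the lever is shut to within 0.08 rad, and the fingers are still holding: pressing on the tube (or its head) and on the lever with over 2 N each (value of joint slide_tube between 0.035 and 0.045 m and value of joint lever below 0.08 rad and contact force between the fingers and slide_tube above 2 N and contact force between the fingers and lever above 2 N); the arm keeps its last pose, push and grip.
It fails at once if the lever is swung shut (below 0.2 rad) on the tube while its ring is more than 10 mm from the collar's mouth (value of joint lever below 0.2 rad and (value of joint slide_tube below 0.03 m or value of joint slide_tube above 0.05 m)).
It fails at once if another thing on the desk is pushed more than 30 mm (distance of any of notebook, note_block, mouse, mug, hourglass, stapler, pen_cup from where it was at the start of the episode above 0.03 m).
It also fails if it takes over 35 s, if anything falls off the work surface, if the arm or the gripper's body presses on something with over 40 N, if the wrist force passes 120 N, or if a joint passes its speed limit or range.

## Working session

There is one attempt and no reset: what is moved stays moved. The work goes in short steps, Python scripts to look and compute and a tool call to move; the robot and the scene stay as the last step left them, time stands still between calls to the robot, and variables do not carry over. Pictures are saved under pics/ and viewed, at most 13 in all, crops included, and the job is handed in when it is done.

Besides the shell and the picture viewer there is one more tool, called in YAML: its name, and indented under it one key for each argument. move_arm: Moves the arm, as the interface text tells. Its arguments: {"type":"object","properties":{"rows":{"type":"array"},"jaw":{"type":"number"}},"required":["rows"]}

```bash
mkdir -p pics; python3 - <<'E'
from rig import ctrl, eyes
import cv2, numpy as np
np.set_printoptions(precision=4,suppress=True)
for n in("scene","top"):
    cv2.imwrite(f"pics/{n}0.png",eyes.get_image(n)); p=eyes.camera_params(n); print(n,p)
s=ctrl.read_state(); print({k:np.round(v,3) for k,v in s.items()})
E
```

```text
scene {'fx': 405.14314761521996, 'fy': 405.14314761521996, 'cx': 324.584547642249, 'cy': 199.24838622341682, 'pose': array([[-0.8044, -0.4951,  0.3283,  0.8256],
       [ 0.5938, -0.654 ,  0.4688,  0.4865],
       [-0.0174,  0.572 ,  0.8201,  0.9266],
       [ 0.    ,  0.    ,  0.    ,  1.    ]])}
top {'fx': 375.7192035623159, 'fy': 375.7192035623159, 'cx': 311.3709749820996, 'cy': 202.9658060690702, 'pose': array([[ 0.0126,  0.9926, -0.121 ,  0.3926],
       [-0.9999,  0.0121, -0.0054,  0.0251],
       [-0.0039,  0.1211,  0.9926,  1.1148],
       [ 0.    ,  0.    ,  0.    ,  1.    ]])}
{'time_s': np.float64(0.1), 'joint_pos': array([ 1.163,  0.334,  0.04 ,  1.466, -0.013,  1.343, -0.059]), 'joint_vel': array([-0.   , -0.   ,  0.   , -0.004, -0.   ,  0.001,  0.   ]), 'joint_torque': array([  0.006, -66.001,   1.371, -40.647,   0.017,   0.009,  -0.   ]), 'tool_pos': array([ 0.197, -0.619,  0.23 ]), 'orientation': array([-0.001,  0.988,  0.154, -0.   ]), 'contact_force': array([-0.628,  0.273,  0.695]), 'moment': array([ 0.033,  0.071, -0.019]), 'grasp_force': np.float64(0.0), 'grip_width': np.float64(0.998)}
```

View pics/scene0.png

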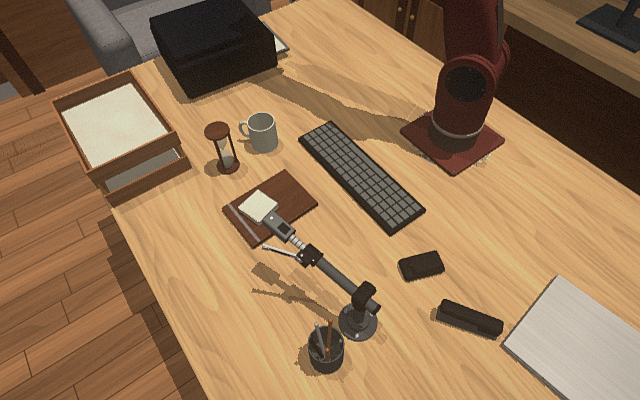

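View pics/top0.png

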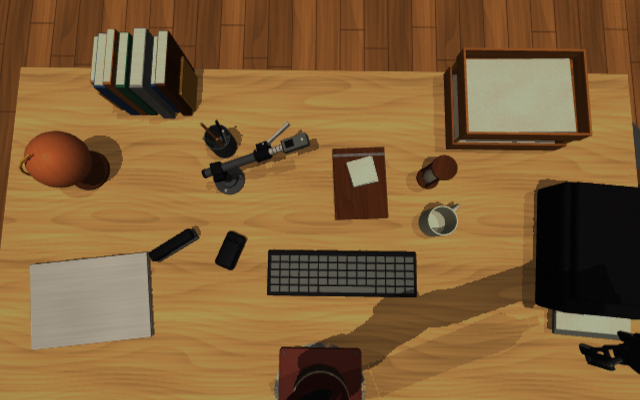

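The scene picture shows the camera arm with its collar near (308,256), the head near (280,225) and the lever tip near (263,247). In the top picture the collar is near (264,152), the head near (295,142) and the lever tip near (288,125). I'll zoom in on both.

```bash
python3 - <<'E'
import cv2, numpy as np
t=cv2.imread("pics/top0.png")[115:185,225:325]; s=cv2.imread("pics/scene0.png")[205:275,250:350]
f=lambda a:cv2.resize(a,None,fx=8,fy=8,interpolation=cv2.INTER_CUBIC)[:, :]
a=np.vstack([cv2.resize(x,(785,298) if 0 else (428,300),interpolation=cv2.INTER_CUBIC) for x in(t,s)])
cv2.imwrite("pics/t1.png",f(t)); cv2.imwrite("pics/s1.png",f(s))
E
```

```text
(no output)
```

View pics/t1.png

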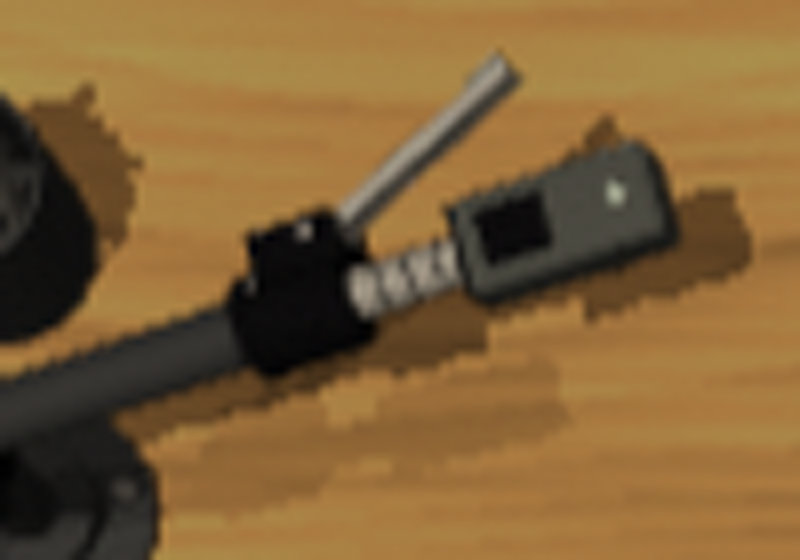

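View pics/s1.png

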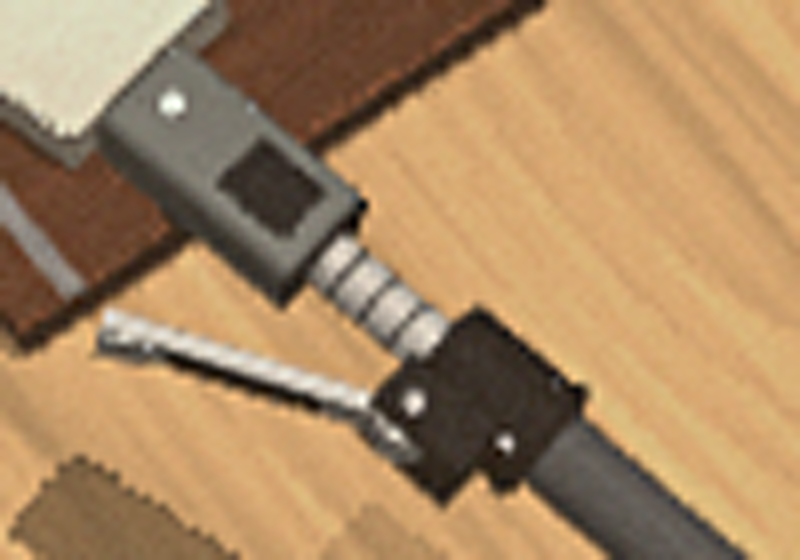

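In the top crop the mouth is at (361,293), the head patch at (513,227), the head dot at (615,193) and the lever tip at (500,65). In the scene crop the same points are at (424,340), (272,187), (172,102) and (105,325). Next I triangulate them.

```bash
cat > h.py <<'E'
import numpy as np, cv2
from rig import ctrl, eyes
np.set_printoptions(precision=4,suppress=True)
def ray(n,uv,p=None):
    p=p or eyes.camera_params(n); d=np.array([(uv[0]-p['cx'])/p['fx'],-(uv[1]-p['cy'])/p['fy'],-1]); P=np.array(p['pose'])
    d=P[:3,:3]@d; return P[:3,3],d/np.linalg.norm(d)
def tri(*rs):
    A=sum(np.eye(3)-np.outer(d,d) for o,d in rs); b=sum((np.eye(3)-np.outer(d,d))@o for o,d in rs)
    x=np.linalg.solve(A,b); return x,[1e3*np.linalg.norm((x-o)-d*((x-o)@d)) for o,d in rs]
def plane(r,z): o,d=r; return o+d*(z-o[2])/d[2]
E
python3 - <<'E'
from h import *
T=lambda u,v:ray("top",(225+(u+.5)/8-.5,115+(v+.5)/8-.5))
S=lambda u,v:ray("scene",(250+(u+.5)/8-.5,205+(v+.5)/8-.5))
pts={}
for n,t,s in[("mouth",(361,293),(424,340)),("patch",(513,227),(272,187)),("dot",(615,193),(172,102)),("tip",(503,65),(105,325)),("backL",(452,210),(288,298)),("backR",(485,300),(362,208))]:
    x,e=tri(T(*t),S(*s)); pts[n]=x; print(n,x,e)
print("tipplane",plane(T(503,65),.212), "mouthplane",plane(T(361,293),.189),plane(S(424,340),.189))
d=pts['dot']-pts['patch']; print(np.arctan2(d[1],d[0]),np.arctan2(d[2],np.hypot(*d[:2])))
d=pts['dot']-pts['mouth']; print(np.arctan2(d[1],d[0]))
d=pts['backL']-pts['backR']; print(np.arctan2(d[1],d[0])-np.pi/2,np.linalg.norm(d))
E
```

```text
mouth [0.6368 0.1358 0.1906] [np.float64(1.6008924279993806), np.float64(1.6008924279993417)]
patch [0.6503 0.0875 0.2161] [np.float64(0.19705735916257613), np.float64(0.19705735916251343)]
dot [0.659  0.0558 0.2249] [np.float64(0.43864572827216297), np.float64(0.43864572827245374)]
tip [0.7041 0.0921 0.2092] [np.float64(0.2133300279754244), np.float64(0.21333002797553588)]
backL [0.6607 0.1079 0.1986] [np.float64(0.31523659344893795), np.float64(0.3152365934489857)]
backR [0.6312 0.0972 0.1994] [np.float64(0.24846147272429417), np.float64(0.2484614727243996)]
tipplane [0.703 0.092 0.212] mouthplane [0.6359 0.1371 0.189 ] [0.6375 0.134  0.189 ]
-1.3033436756285033 0.2631120443864495
-1.3002512623188247
-1.223137494480615 0.031315484192654466
```

The points agree with the given sizes: the head is 31 mm wide, the rise is 0.263 rad and the mouth is at z = 0.1906. The next helper gives the remaining shift and turn in tool axes.

```bash
cat >> h.py <<'E'
from scipy.spatial.transform import Rotation as R
psi,ri=-1.302,.262
M=np.array([.6369,.1355,.189])
xc=np.array([np.cos(ri)*np.cos(psi),np.cos(ri)*np.sin(psi),np.sin(ri)]); yc=np.array([-np.sin(psi),np.cos(psi),0]); zc=np.cross(xc,yc)
C=np.c_[xc,yc,zc]
G=np.c_[-xc,yc,-zc]          # tool axes wanted
def where(s=None):           # TCP in collar frame, mm
    s=s or ctrl.read_state(); return 1e3*C.T@(np.array(s['tool_pos'])-M)
def go(c,world=False):       # c: TCP target in collar mm
    s=ctrl.read_state(); q=np.array(s['orientation']); T=R.from_quat(np.r_[q[1:],q[0]])
    p=np.array(c) if world else M+C@np.array(c)/1e3
    print("shift",np.round(T.inv().apply(p-s['tool_pos'])*1e3,1),"turn",np.round((T.inv()*R.from_matrix(G)).as_rotvec(),3),"target",p,"t",s['time_s'],"TCPc",where(s).round(1),"F",(C.T@s['contact_force']).round(1),"w",round(float(s['grip_width']),3),"j",np.round(s['joint_pos'],2))
E
python3 - <<'E'
from h import *
print(C.T@(np.array([.7041,.0921,.2092])-M)*1e3)
go([19,32.5,80])
E
```

```text
[62.8831 53.2611  4.0507]
shift [ 680.5 -586.2  -39.9] turn [-0.202 -0.21  -1.521] target [0.6676 0.1464 0.2712] t 0.1 TCPc [ 600.5 -624.  -118.1] F [-0.2 -0.5  0.8] w 0.998 j [ 1.16  0.33  0.04  1.47 -0.01  1.34 -0.06]
```

move_arm:
  rows:
    - [[0, 0, -40, 0, 0, 0], [40, -35, -80, 0, 0, -0.1], [75, -65, -120, 0, 0, -0.2], [105, -90, -140, 0, 0, -0.3], [135, -115, -150, 0, 0, -0.4]]
  jaw: 1

```text
time_s: 0.52
tool_pos: [0.2702, -0.5012, 0.3651]
orientation: [0.001, 0.937, 0.349, -0.0]
contact_force: [1.0, -0.1, 0.1]
grip_width: 1.001
grasp_force: 0.0
```

```bash
python3 -c "
from h import *
go([19,32.5,140])"
```

```text
shift [ 730.7 -244.6   35.2] turn [-0.147 -0.232 -1.121] target [0.6635 0.1614 0.3291] t 0.5167 TCPc [ 544.5 -522.6   36.3] F [0.4 0.9 0. ] w 1.001 j [ 1.06  0.14 -0.07  1.44  0.01  1.57  0.13]
```

move_arm:
  rows:
    - [[37, -12, 0, -0.01, -0.01, -0.1], [74, -25, 0, -0.02, -0.03, -0.2], [111, -38, 0, -0.03, -0.04, -0.3], [150, -50, 0, -0.04, -0.06, -0.4], [190, -64, 0, -0.05, -0.08, -0.5]]

```text
time_s: 0.93
tool_pos: [0.3728, -0.3287, 0.3631]
orientation: [0.037, 0.821, 0.57, -0.029]
contact_force: [0.7, -0.4, -0.2]
grip_width: 1.003
grasp_force: 0.0
```

```bash
python3 -c "
from h import *
go([19,32.5,140])"
```

```text
shift [561.7 100.7 -13.9] turn [-0.083 -0.157 -0.621] target [0.6635 0.1614 0.3291] t 0.9333 TCPc [ 409.6 -377.9   70.4] F [ 0.5  0.6 -0.3] w 1.003 j [ 0.87 -0.05 -0.28  1.63  0.07  1.5   0.23]
```

move_arm:
  rows:
    - [[38, 7, -2, -0.01, -0.02, -0.1], [76, 14, -5, -0.02, -0.05, -0.2], [115, 21, -8, -0.04, -0.08, -0.3], [155, 28, -10, -0.05, -0.1, -0.4], [195, 35, -14, -0.07, -0.13, -0.5]]

```text
time_s: 1.35
tool_pos: [0.4745, -0.158, 0.3606]
orientation: [0.094, 0.649, 0.752, -0.07]
contact_force: [0.5, 0.5, 0.7]
grip_width: 0.998
grasp_force: 0.0
```

```bash
python3 -c "
from h import *
go([19,32.5,140])"
```

```text
shift [288.2 233.7 -32.7] turn [-0.014 -0.026 -0.12 ] target [0.6635 0.1614 0.3291] t 1.35 TCPc [ 276.1 -234.5  103.6] F [-0.1  0.6  0.8] w 0.998 j [ 0.64 -0.07 -0.53  1.67  0.19  1.46  0.24]
```

move_arm:
  rows:
    - [[32, 26, -4, 0, -0.01, -0.04], [64, 52, -8, -0.01, -0.02, -0.08], [96, 78, -11, -0.01, -0.03, -0.12], [128, 104, -14, -0.01, -0.03, -0.12], [160, 130, -18, -0.01, -0.03, -0.12]]

```text
time_s: 1.77
tool_pos: [0.5806, 0.0188, 0.3434]
orientation: [0.104, 0.603, 0.787, -0.081]
contact_force: [0.6, -0.9, -0.2]
grip_width: 1.002
grasp_force: 0.0
```

move_arm:
  rows:
    - [[30, 25, -4, 0, 0, 0], [60, 50, -7, 0, 0, 0], [90, 75, -10, 0, 0, 0], [110, 90, -14, 0, 0, 0], [128, 104, -15, 0, 0, 0]]

```text
time_s: 2.18
tool_pos: [0.6476, 0.17, 0.3231]
orientation: [0.103, 0.602, 0.788, -0.082]
contact_force: [-0.2, 0.5, 0.4]
grip_width: 0.999
grasp_force: 0.0
```

```bash
python3 -c "
from h import *
go([19,32.5,80]); p=eyes.camera_params('wrist'); im=eyes.get_image('wrist'); cv2.imwrite('pics/w1.png',im); print(p)
for n,c in dict(mouth=[0,0,0],back=[38,0,0],tip=[66,53,0],hinge=[-6,20,0]).items():
    P=np.array(p['pose']); v=P[:3,:3].T@(M+C@np.array(c)/1e3-P[:3,3]); print(n,p['cx']+p['fx']*v[0]/-v[2],p['cy']-p['fy']*v[1]/-v[2])
"
```

```text
shift [-13.5  13.4  57.4] turn [-0.005  0.001 -0.003] target [0.6676 0.1464 0.2712] t 2.1833 TCPc [  5.4  19.4 137.4] F [-0.4 -0.1  0.5] w 0.999 j [ 0.05  0.47 -0.77  1.23  0.56  1.67 -0.39]
{'fx': 291.5332141685599, 'fy': 291.5332141685599, 'cx': 327.1290284134024, 'cy': 198.92846575261643, 'pose': array([[ 0.9651, -0.2236, -0.1365,  0.6189],
       [ 0.262 ,  0.815 ,  0.5169,  0.2771],
       [-0.0043, -0.5346,  0.8451,  0.4406],
       [ 0.    ,  0.    ,  0.    ,  1.    ]])}
mouth 308.3464250303898 183.64048435098996
back 309.14663071747407 219.522637890024
tip 359.9110965938956 244.2789032384216
hinge 328.5665142655353 177.69079079380612
```

View pics/w1.png

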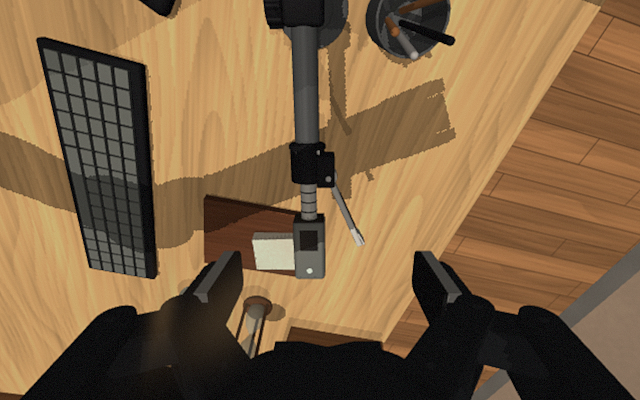

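In the wrist picture the tube axis is at column 309 and the mouth near row 185, against 308 and 184 predicted. The lever tip is at (361,242), against (360,244) predicted. The calibration holds, so I descend.

move_arm:
  rows:
    - [[-7, 7, 20, 0, 0, 0], [-13.5, 13.4, 45, -0.005, 0, -0.003], [-13.5, 13.4, 70, -0.005, 0, -0.003], [-13.5, 13.4, 90, -0.005, 0, -0.003], [-13.5, 13.4, 90, -0.005, 0, -0.003]]

```text
time_s: 2.65
tool_pos: [0.6684, 0.1325, 0.2359]
orientation: [0.103, 0.602, 0.788, -0.083]
contact_force: [0.4, -0.4, -0.8]
grip_width: 0.998
grasp_force: 0.0
```

```bash
python3 -c "
from h import *
go([19,32.5,-22])"
```

```text
shift [ 4.2  3.3 64.4] turn [-0.007  0.003 -0.002] target [0.6746 0.1209 0.1727] t 2.65 TCPc [23.  29.6 42.4] F [ 0.3  0.3 -0.9] w 0.998 j [ 0.11  0.51 -0.75  1.35  0.59  1.51 -0.39]
```

move_arm:
  rows:
    - [[0, 0, 0, 0, 0, 0], [0, 0, 0, 0, 0, 0]]

```text
time_s: 2.82
tool_pos: [0.6698, 0.1361, 0.2423]
orientation: [0.105, 0.601, 0.788, -0.079]
contact_force: [-0.6, -0.6, 0.5]
grip_width: 1.002
grasp_force: 0.0
```

```bash
python3 -c "
from h import *
go([19,32.5,-22])"
```

```text
shift [ 2.9  0.5 71.4] turn [ 0.002  0.002 -0.002] target [0.6746 0.1209 0.1727] t 2.8167 TCPc [21.7 31.8 49.4] F [ 0.5 -0.7  0.3] w 1.002 j [ 0.11  0.5  -0.75  1.34  0.59  1.52 -0.39]
```

move_arm:
  rows:
    - [[2, 0, 15, 0, 0, 0], [3, 0.5, 32, 0, 0, 0], [3, 0.5, 50, 0, 0, 0], [3, 0.5, 65, 0, 0, 0], [3, 0.5, 72, 0, 0, 0]]

```text
time_s: 3.23
tool_pos: [0.6743, 0.1199, 0.17]
orientation: [0.105, 0.601, 0.788, -0.08]
contact_force: [0.1, 0.0, -0.2]
grip_width: 0.998
grasp_force: 0.0
```

move_arm:
  rows:
    - [[0, 0, 0, 0, 0, 0], [0, 0, 0, 0, 0, 0]]

```text
time_s: 3.4
tool_pos: [0.6746, 0.1205, 0.1715]
orientation: [0.105, 0.601, 0.788, -0.079]
contact_force: [0.3, 0.3, 1.1]
grip_width: 1.0
grasp_force: 0.0
```

```bash
python3 -c "
from h import *
go([68,32.5,-22]); im=eyes.get_image('wrist'); cv2.imwrite('pics/w2.png',im)"
```

```text
shift [-48.9   0.3  -1.1] turn [ 0.001  0.002 -0.002] target [0.6872 0.0753 0.1854] t 3.4 TCPc [ 19.1  32.3 -23.2] F [0.1 0.3 1.1] w 1.0 j [ 0.13  0.55 -0.73  1.44  0.62  1.4  -0.41]
```

View pics/w2.png

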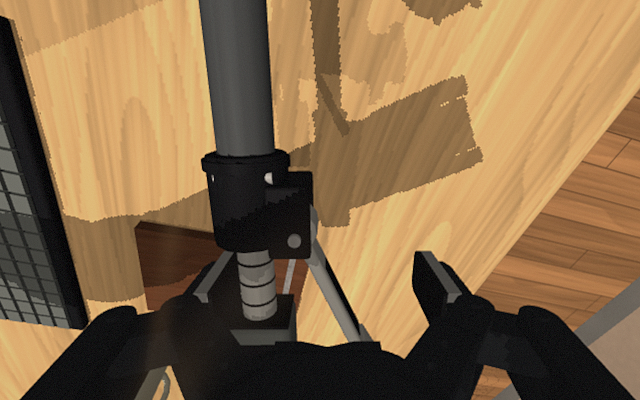

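The left finger stands beside the bare tube, inner face near column 236 with the tube edge at 240. The right finger is outside the lever. Now I draw the tube out.

move_arm:
  rows:
    - [[-8, 0, 0, 0, 0, 0], [-16, 0, 0, 0, 0, 0], [-25, 0, 0, 0, 0, 0], [-34, 0, 0, 0, 0, 0], [-43, 0, 0, 0, 0, 0]]

```text
time_s: 3.87
tool_pos: [0.6858, 0.079, 0.1827]
orientation: [0.105, 0.602, 0.788, -0.079]
contact_force: [-0.4, 2.2, 1.3]
grip_width: 1.003
grasp_force: 1.0
```

move_arm:
  rows:
    - [[-4, 0, 0, 0, 0, 0], [-5, 0, 0, 0, 0, 0], [-5, 0, 0, 0, 0, 0]]

```text
time_s: 4.12
tool_pos: [0.6867, 0.0747, 0.1833]
orientation: [0.105, 0.602, 0.788, -0.08]
contact_force: [0.9, 1.7, -0.0]
grip_width: 1.001
grasp_force: 0.5
```

```bash
python3 -c "
from h import *
go([68,32.5,-22]); im=eyes.get_image('wrist')
s=eyes.get_image('scene')[195:275,240:340]; t=eyes.get_image('top')[110:185,230:330]
f=lambda a,w,h:cv2.resize(a,(w,h),interpolation=cv2.INTER_CUBIC)
cv2.imwrite('pics/a3.png',np.hstack([f(im[150:350,170:370],400,400),f(s,400,320) if 0 else cv2.copyMakeBorder(f(s,400,320),0,80,0,0,0)]))
cv2.imwrite('pics/w3.png',im)"
```

```text
shift [-0.   0.6 -2.2] turn [ 0.     0.002 -0.003] target [0.6872 0.0753 0.1854] t 4.1167 TCPc [ 68.   31.9 -24.2] F [-1.3  1.3  0.3] w 1.001 j [ 0.19  0.53 -0.72  1.42  0.61  1.4  -0.34]
```

View pics/a3.png

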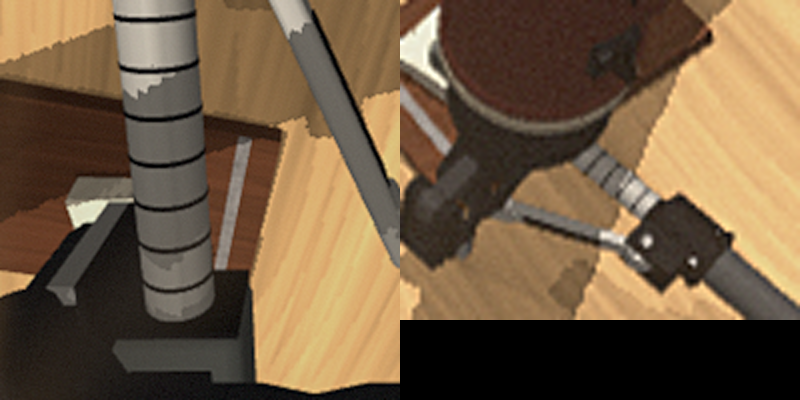

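The tube is coming out. In the left half about seven thin rings show, ending at the head near (180,310). Next I look at the mouth itself.

```bash
python3 -c "
from h import *
im=cv2.imread('pics/w3.png')[60:260,160:340]
cv2.imwrite('pics/w3c.png',cv2.resize(im,None,fx=3,fy=3,interpolation=cv2.INTER_CUBIC))
p=eyes.camera_params('wrist');P=np.array(p['pose'])
for x in (0,78):
    v=P[:3,:3].T@(M+C@np.array([x,0,8 if x==0 else 0])/1e3-P[:3,3]); print(p['cx']+p['fx']*v[0]/-v[2],p['cy']-p['fy']*v[1]/-v[2])
"
```

```text
241.50463049336247 136.83697874035698
260.69511344265345 301.86453564762814
```

View pics/w3c.png

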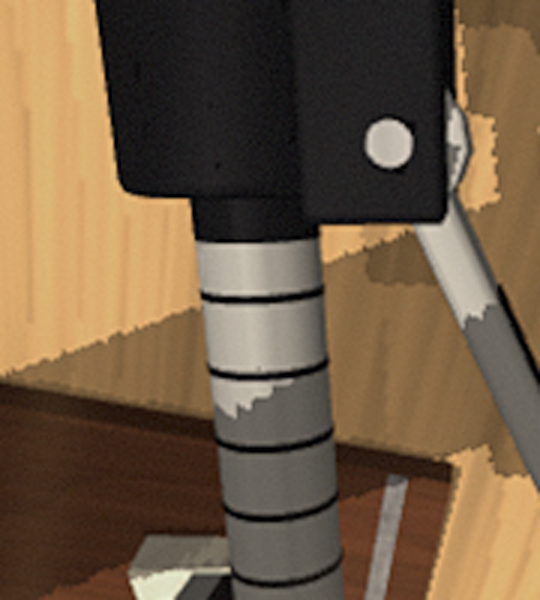

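The broad ring is out, spanning crop rows 192–240 with its centre near 216. The collar edge is at row 197 and 10 mm is about 78 px, so the slide is 41–42 mm with the lever still open. I back off 1 mm, then close in steps, shifting in y with the jaw so the near finger stays behind the head.

move_arm:
  rows:
    - [[1, -1.5, 0, 0, 0, 0], [1, -1.5, 0, 0, 0, 0]]

```text
time_s: 4.43
tool_pos: [0.6844, 0.0767, 0.1827]
orientation: [0.105, 0.601, 0.788, -0.08]
contact_force: [-0.4, 1.5, -0.8]
grip_width: 0.998
grasp_force: 0.8
```

move_arm:
  rows:
    - [[0, -4, 0, 0, 0, 0], [0, -4, 0, 0, 0, 0]]
  jaw: 0.9

```text
time_s: 4.6
tool_pos: [0.6803, 0.0752, 0.1829]
orientation: [0.105, 0.601, 0.788, -0.08]
contact_force: [-1.6, 1.9, -0.8]
grip_width: 0.901
grasp_force: 0.8
```

move_arm:
  rows:
    - [[0, -4.2, 0, 0, 0, 0], [0, -4.2, 0, 0, 0, 0]]
  jaw: 0.8

```text
time_s: 4.77
tool_pos: [0.6763, 0.0738, 0.183]
orientation: [0.105, 0.601, 0.788, -0.08]
contact_force: [-2.5, 0.4, 0.6]
grip_width: 0.801
grasp_force: 0.7
```

```bash
python3 -c "
from h import *
go([67,7.5,-22]); im=eyes.get_image('wrist'); cv2.imwrite('pics/w4.png',im[100:400,120:520])"
```

```text
shift [ -1.  -14.1  -1.9] turn [ 0.     0.002 -0.002] target [0.6628 0.0696 0.1851] t 4.7667 TCPc [ 66.   21.6 -23.9] F [-0.9 -2.3  0.8] w 0.801 j [ 0.2   0.51 -0.73  1.45  0.6   1.39 -0.34]
```

View pics/w4.png

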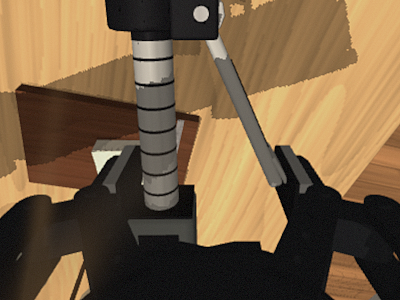

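The head is still held, and the right pad is just outside the lever tip, near (285,175). I keep closing.

move_arm:
  rows:
    - [[0, -4.3, 0, 0, 0, 0], [0, -4.3, 0, 0, 0, 0]]
  jaw: 0.7

```text
time_s: 4.98
tool_pos: [0.6727, 0.0723, 0.1833]
orientation: [0.105, 0.602, 0.788, -0.079]
contact_force: [0.3, 1.3, 0.2]
grip_width: 0.7
grasp_force: 1.3
```

```bash
python3 -c "
from h import *
go([67,7.5,-22]); im=eyes.get_image('wrist'); cv2.imwrite('pics/w5.png',cv2.resize(im[60:260,160:340],None,fx=3,fy=3,interpolation=cv2.INTER_CUBIC))
g=cv2.imread('pics/w5.png'); print([int(g[r,258:278].mean()) for r in range(180,320,6)])
g=cv2.imread('pics/w3c.png'); print([int(g[r,250:270].mean()) for r in range(180,320,6)])"
```

```text
shift [ -0.5 -10.3  -1.8] turn [ 0.001  0.003 -0.002] target [0.6628 0.0696 0.1851] t 4.9833 TCPc [ 66.5  17.8 -23.7] F [-1.1  0.7  0.5] w 0.7 j [ 0.21  0.5  -0.73  1.46  0.6   1.38 -0.34]
[23, 24, 23, 24, 3, 135, 165, 162, 161, 161, 161, 161, 160, 161, 160, 161, 157, 132, 99, 100, 99, 100, 100, 99]
[24, 22, 20, 17, 26, 25, 25, 24, 25, 24, 6, 172, 165, 167, 167, 168, 169, 169, 171, 154, 0, 156, 175, 174]
```

```bash
cat >> h.py <<'E'
def prof(name):   # dark ring rows on the tube in the wrist view, along its projected centre line
    p=eyes.camera_params('wrist');P=np.array(p['pose']); im=eyes.get_image('wrist'); cv2.imwrite(f'pics/{name}.png',im); g=im.mean(2)
    o=[]
    for x in np.arange(-12,76,1.):
        v=P[:3,:3].T@(M+C@np.array([x,-1,8])/1e3-P[:3,3]); u,w=p['cx']+p['fx']*v[0]/-v[2],p['cy']-p['fy']*v[1]/-v[2]
        o.append(int(cv2.getRectSubPix(g.astype(np.float32),(3,1),(u,w)).mean()))
    print(o)
E
python3 -c "
from h import *
prof('w6')"
```

```text
[30, 33, 33, 32, 32, 31, 29, 33, 28, 18, 34, 36, 35, 19, 199, 191, 190, 191, 190, 191, 91, 121, 191, 187, 189, 188, 188, 188, 156, 102, 37, 44, 102, 101, 102, 100, 101, 101, 101, 103, 46, 51, 103, 102, 101, 101, 100, 101, 101, 104, 53, 48, 103, 101, 100, 100, 101, 100, 101, 104, 55, 52, 103, 100, 101, 101, 102, 102, 100, 104, 57, 59, 125, 126, 124, 124, 125, 124, 125, 130, 58, 72, 129, 125, 124, 123, 102, 101]
```

Along the tube, the ring centre is about 1.5 mm outside the visible collar edge, so the slide is about 41.5 mm. I carry on.

move_arm:
  rows:
    - [[0, -4, 0, 0, 0, 0], [0, -4, 0, 0, 0, 0], [0, -4, 0, 0, 0, 0]]
  jaw: 0.6

```text
time_s: 5.33
tool_pos: [0.6688, 0.0715, 0.1831]
orientation: [0.105, 0.601, 0.788, -0.08]
contact_force: [0.8, 0.8, 0.9]
grip_width: 0.597
grasp_force: 0.6
```

```bash
python3 -c "
from h import *
go([67,7.5,-22]); prof('w7')"
```

```text
shift [-0.7 -6.2 -1.9] turn [ 0.     0.003 -0.002] target [0.6628 0.0696 0.1851] t 5.3333 TCPc [ 66.3  13.7 -23.9] F [-0.3  1.   1. ] w 0.597 j [ 0.21  0.5  -0.73  1.47  0.6   1.38 -0.34]
[33, 33, 34, 31, 34, 32, 25, 35, 30, 20, 35, 33, 34, 66, 193, 191, 191, 190, 190, 198, 16, 163, 189, 189, 188, 188, 163, 99, 102, 104, 24, 88, 102, 101, 101, 101, 102, 101, 100, 105, 19, 89, 102, 101, 101, 101, 102, 101, 101, 106, 21, 88, 101, 102, 102, 101, 101, 101, 101, 105, 31, 77, 102, 101, 100, 102, 101, 104, 127, 125, 36, 88, 128, 126, 126, 125, 126, 126, 126, 124, 41, 93, 128, 126, 126, 128, 101, 100]
```

move_arm:
  rows:
    - [[0, -3.2, 0, 0, 0, 0], [0, -3.2, 0, 0, 0, 0], [0, -3.2, 0, 0, 0, 0]]
  jaw: 0.5

```text
time_s: 5.63
tool_pos: [0.6656, 0.0709, 0.183]
orientation: [0.105, 0.601, 0.788, -0.08]
contact_force: [-0.9, 1.1, 0.7]
grip_width: 0.497
grasp_force: 1.2
```

```bash
python3 -c "
from h import *
go([67,7.5,-22]); prof('w8')"
```

```text
shift [-1.1 -3.  -1.9] turn [ 0.     0.002 -0.002] target [0.6628 0.0696 0.1851] t 5.6333 TCPc [ 65.9  10.5 -23.9] F [-1.1 -0.6  1. ] w 0.497 j [ 0.22  0.49 -0.73  1.48  0.59  1.38 -0.34]
[31, 33, 31, 32, 32, 32, 30, 34, 30, 19, 39, 34, 32, 173, 192, 191, 191, 191, 191, 186, 13, 189, 189, 188, 189, 191, 161, 100, 102, 97, 9, 104, 101, 101, 101, 102, 102, 101, 101, 101, 11, 106, 101, 101, 102, 100, 101, 101, 102, 98, 17, 102, 101, 101, 101, 101, 101, 101, 102, 97, 16, 97, 102, 101, 101, 111, 119, 127, 127, 108, 17, 119, 127, 125, 127, 126, 127, 126, 128, 112, 5, 121, 127, 126, 126, 126, 103, 104]
```

move_arm:
  rows:
    - [[-0.5, -2.8, 0, 0, 0, 0], [-0.5, -2.8, 0, 0, 0, 0], [-0.5, -2.8, 0, 0, 0, 0]]
  jaw: 0.4

```text
time_s: 5.93
tool_pos: [0.663, 0.07, 0.1831]
orientation: [0.105, 0.601, 0.788, -0.079]
contact_force: [-1.2, 2.6, 1.0]
grip_width: 0.401
grasp_force: 1.5
```

```bash
python3 -c "
from h import *
go([67,7.5,-22]); prof('w9'); cv2.imwrite('pics/w9c.png',cv2.imread('pics/w9.png')[80:400,120:520])"
```

```text
shift [-0.8 -0.3 -1.9] turn [ 0.001  0.002 -0.001] target [0.6628 0.0696 0.1851] t 5.9333 TCPc [ 66.2   7.8 -23.9] F [-2.5 -0.5  1.7] w 0.401 j [ 0.22  0.49 -0.74  1.49  0.59  1.37 -0.34]
[32, 31, 32, 33, 31, 31, 29, 33, 30, 19, 35, 34, 33, 77, 191, 190, 190, 190, 190, 197, 9, 167, 189, 189, 154, 98, 101, 101, 101, 104, 17, 89, 101, 101, 101, 101, 101, 101, 100, 100, 15, 89, 101, 101, 101, 101, 101, 100, 101, 99, 19, 88, 101, 101, 101, 101, 101, 101, 101, 100, 21, 82, 101, 101, 100, 101, 123, 124, 125, 123, 34, 102, 129, 126, 126, 127, 126, 126, 126, 122, 31, 106, 126, 125, 126, 124, 100, 103]
```

View pics/w9c.png

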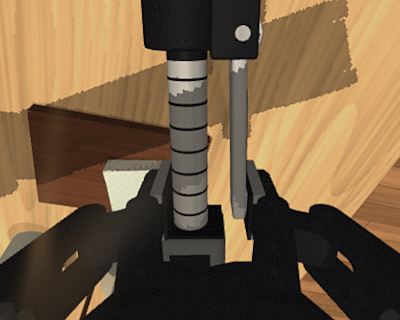

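The lever lies almost parallel to the tube, between the pads, with its tip near (238,215). Now the full squeeze.

move_arm:
  rows:
    - [[-0.3, -0.3, 0, 0, 0, 0], [-0.3, -0.3, 0, 0, 0, 0], [-0.3, -0.3, 0, 0, 0, 0], [-0.3, -0.3, 0, 0, 0, 0], [-0.3, -0.3, 0, 0, 0, 0]]
  jaw: 0

```text
time_s: 6.4
tool_pos: [0.6605, 0.0692, 0.1836]
orientation: [0.104, 0.601, 0.788, -0.082]
contact_force: [-16.3, 1.0, 11.9]
grip_width: 0.289
grasp_force: 58.4
```

```bash
python3 -c "
from h import *
go([67,7.5,-22]); prof('w10'); print(ctrl.read_state()['grasp_force']);cv2.imwrite('pics/w10c.png',cv2.resize(cv2.imread('pics/w10.png')[100:340,200:420],None,fx=2.5,fy=2.5))"
```

```text
shift [-0.6  2.4 -1.4] turn [-0.005  0.003 -0.001] target [0.6628 0.0696 0.1851] t 6.4 TCPc [ 66.4   5.1 -23.4] F [ -2.  -15.4  12.8] w 0.289 j [ 0.22  0.48 -0.74  1.49  0.59  1.38 -0.34]
[31, 31, 30, 31, 30, 30, 29, 31, 29, 17, 33, 34, 34, 15, 196, 189, 189, 188, 188, 190, 86, 121, 189, 188, 150, 98, 100, 100, 100, 103, 42, 56, 102, 101, 100, 100, 100, 100, 100, 103, 48, 59, 101, 101, 101, 101, 101, 100, 99, 104, 38, 57, 102, 99, 100, 100, 100, 100, 100, 104, 43, 59, 103, 99, 100, 101, 120, 122, 125, 130, 55, 67, 130, 126, 125, 126, 125, 125, 126, 131, 61, 63, 130, 125, 125, 126, 101, 99]
58.435411965474486
```

View pics/w10c.png

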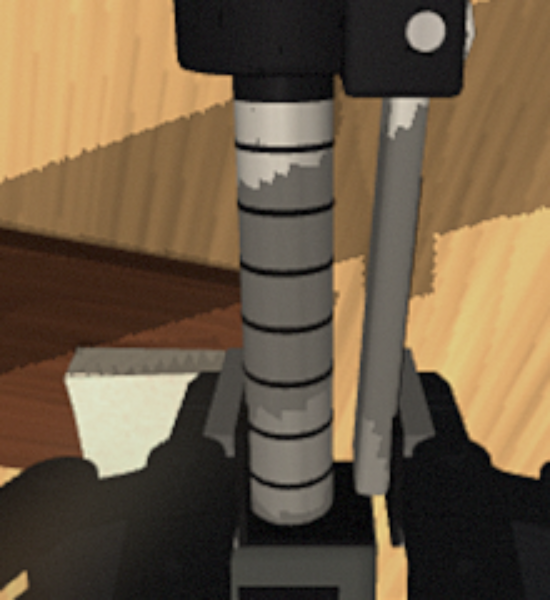

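The ring is still at the mouth (slide about 41.3 mm), and lever and tube are pinched at 58 N with the lever shut. There is a 15 N side load on the arm, so I centre the hand by 2.5 mm and check that it is steady.

move_arm:
  rows:
    - [[0, -1.2, 0, 0, 0, 0], [0, -2.4, 0, 0, 0, 0], [0, -2.4, 0, 0, 0, 0], [0, -2.4, 0, 0, 0, 0], [0, -2.4, 0, 0, 0, 0]]

```text
time_s: 6.87
tool_pos: [0.6602, 0.0692, 0.1837]
orientation: [0.105, 0.601, 0.788, -0.08]
contact_force: [-6.4, 3.4, 5.8]
grip_width: 0.284
grasp_force: 59.0
```

```bash
python3 -c "
from h import *
go([67,7.5,-22]); prof('w11'); print(ctrl.read_state()['grasp_force'])"
```

```text
shift [-0.6  2.7 -1.3] turn [-0.     0.002 -0.001] target [0.6628 0.0696 0.1851] t 6.8667 TCPc [ 66.4   4.8 -23.3] F [-3.3 -5.2  6.9] w 0.284 j [ 0.23  0.48 -0.74  1.5   0.59  1.37 -0.34]
[31, 31, 31, 32, 31, 31, 32, 31, 29, 19, 34, 34, 33, 16, 196, 189, 189, 188, 188, 192, 79, 156, 188, 187, 155, 100, 101, 101, 100, 104, 29, 60, 101, 101, 100, 100, 100, 101, 101, 104, 41, 58, 102, 100, 101, 100, 101, 100, 100, 104, 37, 63, 102, 101, 101, 101, 100, 101, 100, 105, 40, 64, 102, 100, 99, 108, 121, 124, 126, 130, 54, 65, 129, 125, 125, 126, 126, 125, 125, 128, 61, 70, 130, 126, 125, 124, 101, 100]
58.969914643093944
```

```bash
python3 -c "
from rig import ctrl
print(ctrl.close_job())"
```

```text
the job is handed in; nothing more can be done
None
```

I drew the tube out to about 41 mm, so the broad ring is at the collar mouth. The lever is squeezed shut, and I handed the job in at about 7 s with the fingers still pinching lever and tube at about 59 N; no verdict was returned.

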